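# Lock the swing arm of a drill jig with its locating pin

### The arm

A 7-joint arm with a two-finger parallel gripper is mounted at the origin on a cart in front of the work surface, level with it; the furniture and walls round the work are solid. World frame = base frame: x ahead of the robot, y to its left, z up, the work surface at z = 0. Lengths are in mm, angles in rad, forces in N, time in s.
With the tool pointing down it reaches from about 400 to 900 mm from the base axis. Payload 5.6 kg.
Tool frame: the origin (TCP) lies midway between the tips of the shut fingers; the grasp point (between the pads) lies 19 mm behind it; z points along the fingers, y is the line along which they close (so a half turn about z gives the same grasp; the last joint's range is limited). The gripper opens to 92 mm and grips with 3 to 60 N. Pads are 20 mm wide; open, the fingers measure 128 mm over their backs; the gripper's body (75 mm by 189 mm) begins 69 mm behind the grasp point.
Start: joints at [-1.318, 0.468, -0.012, 1.603, 0.006, 1.071, -0.056], TCP at [189.52, 621.765, 214.592] pointing down, gripper open.
Joint ranges: [-2.53, 2.53], [-0.31, 2.02], [-1.57, 1.55], [0.28, 2.44], [-1.29, 4.43], [0.15, 1.84], [-2.92, 2.92]. Speed limits (rad/s): [2.57, 2.57, 3.14, 3.14, 3.14, 3.14, 3.14].

### API

Orientations are given as a unit quaternion [w, x, y, z].
In Python, from station import readout, get_image, ticket gives the robot as it stands. The module is installed in compiled form; this text tells all that it offers.
- The arm moves only by the shell command python3 -m jog 'ROWS' [OPENING] [FORCE]. ROWS is JSON, a list of rows, each a list of 2 entries, a list of its own where there are three numbers: the shift along the tool's x, y, z in mm, then the turn, a rotation vector about the tool's x, y, z in degrees. In form: [[[dx, dy, dz], [ax, ay, az]], ...]. A call has 1 to 12 rows; each row is the pose to reach, as a shift and turn from the pose commanded when the call began, along the tool's axes at that moment; what a row does not reach only later rows make up. A row lasts 1/10 s, in which the tool goes at most 50 mm and 8.59 degrees, less where a joint would pass 70% of its speed; a pose out of reach is approached as far as the arm can. A call with a gripper value outside its range is refused whole. OPENING is the opening, from 0 (shut) to 1 (fully open), set as the call begins (- or left out, the last holds). The fingers move at their own pace and stop on an object; FORCE is the grip in N (left out, the last holds). Time passes only in rows, so rows that repeat a pose let the fingers close. It gives the time, the measured TCP pose, the force, the opening and the grip force at its end, in the units of the state.
- readout.state(): the state, without advancing time (a new reading comes with each control period).
- get_image(name): name is "scene" or "top"; returns a dict with "img" (384x512x3 uint8, red, green, blue), "camera_matrix" (3x3 intrinsics, pixels), "R" (3x3) and "t" (3): a world point X has camera coordinates R X + t. Camera axes: x right, y down, z forward; pixel columns grow to the right and rows downward; lengths in mm; the calibration is good to about 2 mm. A picture is of the moment at which its call begins. There is no depth.
- ticket.hand_in(): hands the job in; it is judged then, once.
The state is a dict: "clock": time; "qpos": joint angles; "joint_velocities": joint speeds; "tau": joint torques, N m; "position": TCP position; "eef_rot": TCP orientation; "ft_force": force on the tool from outside, world axes, zero at the start; "ft_torque": the same for the moment, N m; "opening": finger opening in mm; "finger_force": force on a finger pad.
Only numpy, scipy, OpenCV 4.12 (cv2) and the standard library are available. Lean on these libraries where they do the work, as an engineer would, in place of code of your own. Each camera call takes 0.05 s, during which the arm holds its last target. There are 200 camera calls.

### The job

Swing the arm of the small drill jig back over its base until it meets the stop, so that the hole in the arm lines up with the hole in the base. Then take the long pin from the wooden stand and put it down through both holes, fully home with its collar resting on the arm, and let go.

Things in the scene. Friction and masses are not known exactly. Their poses are not given: they have to be found in the camera images.
- long_pin: Steel pin upright in one of 3 sockets (25 mm deep, 55 mm apart, order random) of a wooden stand. Origin: centre of its lower tip, z up. Shank 14 mm thick, 52 long, last 8 mm tapered to 9; collar 34 wide at 52-57 mm above origin; round dark grip 24 wide at 57-84 mm, taken from above; 130 g. The 2 other pins look alike but their shanks are 18 mm, too short; the long pin stands 27 mm taller.
- swing_arm (a joint): Angle of the jig's level aluminium arm (38 mm wide, underside 44 mm, top 58 mm above the bench) on its upright pivot. 0 = at the stop, holes in line; it grows, clockwise from above (far end away from the robot), to 1.3 rad at most. Starts open, turns stiffly (0.12 N m), stays where left. Its hole is 22 mm wide, 95 mm from the pivot.
- base_hole (a point): Centre of the mouth of the 20 mm through hole in the top of the jig's grey base block, which is fixed to the bench, 40 mm high. Frame: z up, +y along the closed arm from pivot to handle. The pivot lies 95 mm along -y. The stop is a dark lug, 55 mm high, on the -x side beside the hole. With the pin home its tip is 34 mm below this point.
- jig_handle (a point): Middle of the black upright post, 22 mm wide, at the arm's free end, 175 mm from the pivot: this point is 80 mm and the post's top 100 mm above the bench. It can be taken from above or pushed sideways.

How it is judged:
By the outcome, as a careful person would: the job done as asked, in the order asked, and still so for the second after the job is handed in, with the robot touching nothing.
It also fails if it takes over 58 s, if anything falls off the work surface, if the arm or the gripper's body presses on something with over 40 N, if the wrist force passes 120 N, or if a joint passes its speed limit or range.

## Working session

There is one attempt and no reset: what is moved stays moved. The work goes in short steps, Python scripts to look and compute and a shell command to move; the robot and the scene stay as the last step left them, time stands still between calls to the robot, and variables do not carry over. Pictures are saved under pics/ and viewed, at most 13 in all, crops included, and the job is handed in when it is done.

```bash
mkdir -p pics
python3 - <<'E'
from station import readout,get_image
import cv2,json,numpy as np
print(readout.state())
for n in("scene","top"):
    d=get_image(n);cv2.imwrite(f"pics/{n}0.png",d["img"][:,:,::-1])
    print(n,np.round(d["camera_matrix"],1).tolist(),np.round(d["R"],4).tolist(),np.round(d["t"],1).tolist())
E
```

```text
{'clock': 0.0, 'qpos': array([-1.31801385,  0.4683594 , -0.01159656,  1.60362653,  0.00599257,
        1.07140924, -0.05631891]), 'joint_velocities': array([-0.00196682,  0.00141631, -0.00143811, -0.0006337 , -0.00203211,
       -0.00021708, -0.00154123]), 'tau': array([-1.91241293e-04, -5.20569527e+01, -1.29021597e-02, -2.43754560e+01,
       -5.67447371e-02,  1.71852065e-02,  1.56184337e-04]), 'position': array([189.36490964, 621.1877711 , 213.65068616]), 'eef_rot': array([-7.05240945e-05,  1.47398169e-01,  9.89076841e-01, -8.81206600e-04]), 'ft_force': array([-1.30458115, -0.57123493, -0.07758395]), 'ft_torque': array([0.01172752, 0.04758621, 0.01697244]), 'finger_force': 0.0, 'opening': 91.83666094831223}
scene [[456.1, 0.0, 257.3], [0.0, 456.1, 184.6], [0.0, 0.0, 1.0]] [[-0.7087, -0.7053, 0.0153], [-0.3342, 0.3166, -0.8877], [0.6213, -0.6343, -0.4601]] [338.2, 230.4, 748.2]
top [[349.6, 0.0, 255.1], [0.0, 349.6, 191.1], [0.0, 0.0, 1.0]] [[0.0001, -1.0, 0.0013], [-0.9964, -0.0002, -0.0843], [0.0843, -0.0013, -0.9964]] [0.1, 455.5, 945.4]
```

View pics/scene0.png

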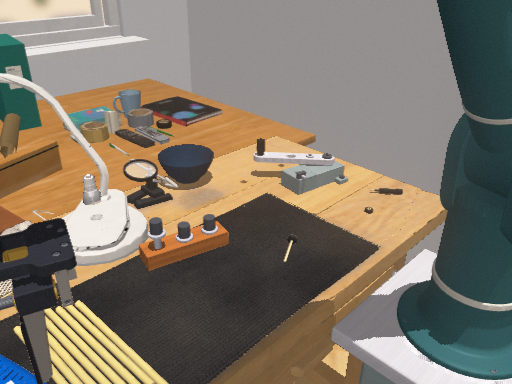

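View pics/top0.png

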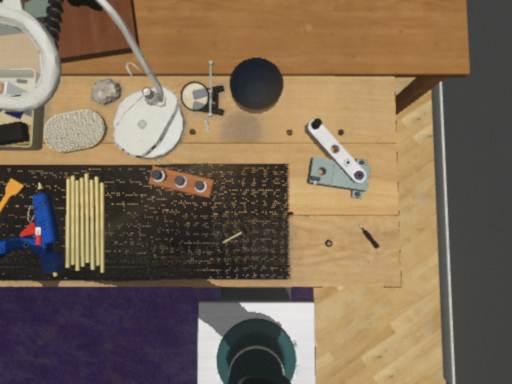

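The long pin is the left one of three, near top (158,176) and scene (156,226). The jig arm is open: handle near top (317,124), pivot near (361,176), base block around (338,175). I'll zoom in next.

Run:
```python
import cv2,numpy as np
a=cv2.imread("pics/top0.png");b=cv2.imread("pics/scene0.png")
f=lambda i,x,y,w,h,s:cv2.resize(i[y:y+h,x:x+w],None,fx=s,fy=s,interpolation=cv2.INTER_CUBIC)
A=f(a,300,110,80,95,6);B=f(b,240,130,120,65,6)[:, :]
C=f(a,140,155,80,50,4)
cv2.imwrite("pics/c1.png",A) ;cv2.imwrite("pics/c2.png",np.vstack([B,np.hstack([C,np.zeros((200,400,3),np.uint8)])]))
```

```text
(no output)
```

View pics/c1.png

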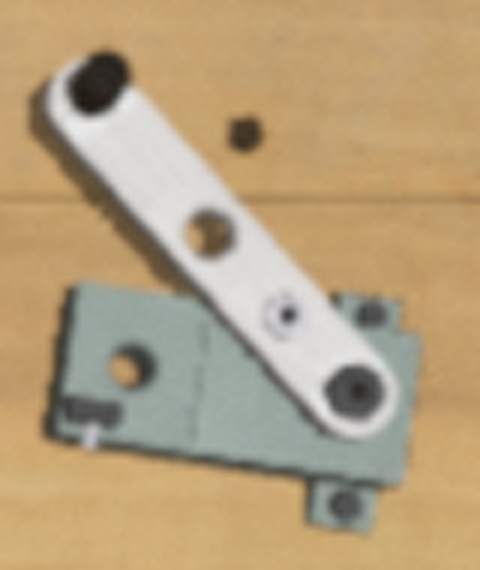

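View pics/c2.png

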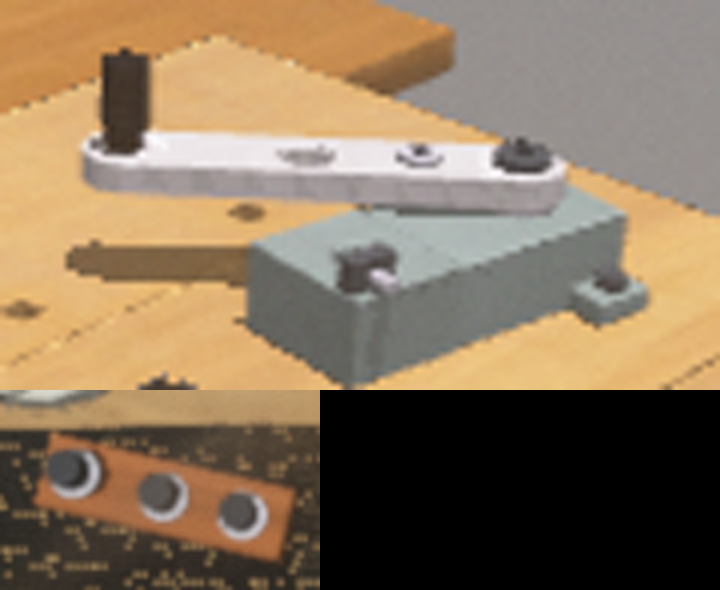

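Top view: base hole at (322.0,171.0), arm hole (335,148.8), pivot bolt (359.2,175.2), handle top around (318,122.5). The long pin's grip top is at about (157,174), and the stop lug sits below the hole.

```bash
cat > h.py <<'E'
import numpy as np,cv2
from station import readout,get_image
from scipy.spatial.transform import Rotation as Ro
def ray(d,u,v):
    K,R,t=map(np.array,(d["camera_matrix"],d["R"],d["t"]))
    return -R.T@t, R.T@np.linalg.solve(K,[u,v,1.])
def onz(d,u,v,z):
    c,r=ray(d,u,v);return c+r*(z-c[2])/r[2]
def proj(d,X):
    p=d["camera_matrix"]@(d["R"]@np.array(X,float)+d["t"]);return p[:2]/p[2]
def tri(d1,p1,d2,p2):
    c1,r1=ray(d1,*p1);c2,r2=ray(d2,*p2)
    s=np.linalg.lstsq(np.c_[r1,-r2],c2-c1,rcond=None)[0]
    a,b=c1+r1*s[0],c2+r2*s[1];return (a+b)/2,np.linalg.norm(a-b)
def blobs(img,x0,y0,w,h,thr=75,amin=20):
    g=img[y0:y0+h,x0:x0+w].max(2)
    n,l,s,c=cv2.connectedComponentsWithStats((g<thr).astype(np.uint8))
    return [(s[i].tolist()[0]+x0,s[i].tolist()[1]+y0,*s[i].tolist()[2:],np.round(c[i]+[x0,y0],1).tolist()) for i in range(1,n) if s[i][4]>=amin]
E
python3 - <<'E'
from h import *
T=get_image("top");S=get_image("scene")
print("scene",blobs(S["img"],140,205,90,40))
print("top",blobs(T["img"],145,162,70,35))
print("hole",onz(T,322,171,40),"armhole",onz(T,335,148.8,58),"pivot",onz(T,359.2,175.2,66),"handle",onz(T,318.2,122.5,100))
print("scene handle",blobs(S["img"],250,132,22,26),"lug",blobs(S["img"],293,165,20,16))
for z in(80,90,100,110):
    P=onz(T,157,174,z);print(z,P,proj(S,P))
E
```

```text
scene [(140, 205, 11, 3, 22, [143.7, 205.7]), (202, 212, 28, 33, 293, [218.6, 223.0]), (150, 222, 12, 13, 127, [155.5, 228.5]), (178, 227, 12, 12, 110, [183.5, 232.3])]
top [(145, 165, 7, 20, 84, [147.2, 172.8]), (157, 165, 34, 7, 114, [176.6, 166.7]), (156, 171, 6, 8, 23, [159.0, 175.1]), (145, 185, 47, 12, 270, [162.2, 192.5]), (211, 185, 4, 12, 27, [212.9, 190.6])]
hole [ 508.58670332 -181.32936342   40.        ] armhole [ 565.94171002 -213.58960514   58.        ] pivot [ 493.73663489 -274.19115987   66.        ] handle [ 625.74696654 -161.90909886  100.        ]
scene handle [(257, 139, 7, 16, 100, [260.0, 146.4])] lug []
80 [494.88172574 254.78934665  80.        ] [155.68063615 224.26244166]
90 [493.5413338  251.97558166  90.        ] [156.89619069 219.45168001]
100 [492.20094187 249.16181667 100.        ] [158.12218338 214.59960758]
110 [490.86054993 246.34805168 110.        ] [159.35874927 209.70568994]
```

```bash
python3 -m jog '[[[-694,-621,0],[0,0,0]],[[-694,-621,0],[0,0,0]],[[-694,-621,0],[0,0,0]],[[-694,-621,0],[0,0,0]],[[-694,-621,0],[0,0,0]],[[-694,-621,0],[0,0,0]],[[-694,-621,0],[0,0,0]],[[-694,-621,0],[0,0,0]],[[-694,-621,0],[0,0,0]],[[-694,-621,0],[0,0,0]],[[-694,-621,0],[0,0,0]],[[-694,-621,0],[0,0,0]]]' 0 20
cat >> h.py <<'E'
def to_tool(target, h=None):
    s=readout.state();R=Ro.from_quat(np.roll(s["eef_rot"],-1)).as_matrix()
    return np.round(R.T@(np.array(target)-s["position"]),1)
def heading():
    R=Ro.from_quat(np.roll(readout.state()["eef_rot"],-1)).as_matrix()
    return [round(float(np.degrees(np.arctan2(R[1,i],R[0,i]))),1) for i in(0,1)]
E
python3 -c "
from h import *
print(to_tool((672,-175,214)),to_tool((672,-175,72)),heading())"
```

```text
clock: 1.4
position: [501.3, 106.9, 214.8]
eef_rot: [0.0, 0.147, 0.989, 0.0]
ft_force: [0.8, 1.1, -0.6]
opening: 0.6
finger_force: 0.0
[-245.4 -219.9    0.8] [-245.4 -220.   142.8] [163.1, 73.1]
```

```bash
python3 -m jog '[[[-245,-220,0],[0,0,0]],[[-245,-220,0],[0,0,0]],[[-245,-220,0],[0,0,0]],[[-245,-220,0],[0,0,0]],[[-245,-220,0],[0,0,0]],[[-245,-220,0],[0,0,0]],[[-245,-220,0],[0,0,0]],[[-245,-220,60],[0,0,0]],[[-245,-220,100],[0,0,0]],[[-245,-220,140],[0,0,0]],[[-245,-220,140],[0,0,0]]]' 0
python3 -c "
from h import *
c=np.array([493.7,-274.2]);print(heading())
for a in(41,51,61,71,78,80.9,82):
  r=np.radians(a);h=c+175*np.array([np.cos(r),np.sin(r)])-21*np.array([-.957,.291]);print(a,h,to_tool([*h,74]))
cv2.imwrite('pics/s1.png',get_image('scene')['img'][:,:,::-1])"
```

```text
clock: 2.5
position: [666.0, -171.8, 67.8]
eef_rot: [-0.006, 0.147, 0.989, 0.0]
ft_force: [-0.9, 0.1, 0.1]
opening: 0.4
finger_force: 0.0
[163.0, 73.0]
41 [ 645.87117654 -165.50066993] [21.2  0.1 -5.9]
51 [ 623.92806843 -144.31045675] [48.3 14.  -5.6]
61 [ 598.63868354 -127.25255125] [77.5 22.9 -5.2]
71 [ 570.77142703 -114.84524927] [107.8  26.6  -4.9]
78 [ 550.18154589 -109.13516987] [129.1  26.1  -4.6]
80.9 [ 541.47466177 -107.51358382] [137.9  25.1  -4.5]
82 [ 538.15229267 -107.01408797] [141.3  24.6  -4.5]
```

View pics/s1.png

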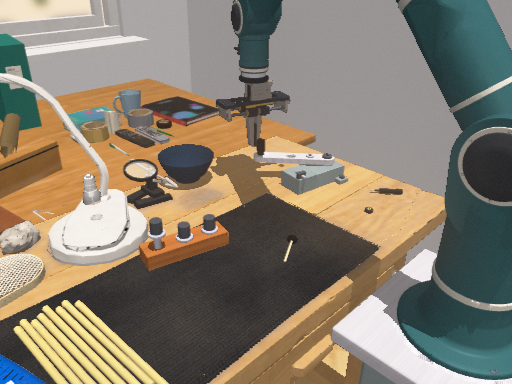

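The shut fingers stand just behind the post at (255,135), clear on the far side. I'll push along the arc.

```bash
python3 -m jog '[[[10,0,0],[0,0,0]],[[21,0,0],[0,0,0]],[[35,7,0],[0,0,0]],[[48,14,0],[0,0,0]],[[63,19,0],[0,0,0]],[[78,23,0],[0,0,0]],[[93,25,0],[0,0,0]],[[108,26,0],[0,0,0]],[[118,26,0],[0,0,0]],[[126,26,0],[0,0,0]],[[126,26,0],[0,0,0]]]'
python3 -c "
from h import *
for a in(78,80.9,82):
  r=np.radians(a);h=np.array([493.7,-274.2])+175*np.array([np.cos(r),np.sin(r)])-21*np.array([-.957,.291]);print(a,to_tool([*h,74]))"
```

```text
clock: 3.65
position: [557.6, -111.5, 75.9]
eef_rot: [0.001, 0.147, 0.989, 0.0]
ft_force: [-0.5, 0.5, 0.4]
opening: 0.2
finger_force: 0.0
78 [7.8 0.1 1.9]
80.9 [16.6 -0.9  1.9]
82 [20.  -1.4  1.9]
```

```bash
python3 -m jog '[[[4,0,0],[0,0,0]],[[8,0,0],[0,0,0]],[[11,0,0],[0,0,0]],[[13,0,0],[0,0,0]],[[15,0,0],[0,0,0]],[[15,0,0],[0,0,0]]]'
```

```text
clock: 4.25
position: [543.0, -107.2, 74.4]
eef_rot: [-0.0, 0.147, 0.989, 0.0]
ft_force: [0.2, -0.4, -0.1]
opening: 0.4
finger_force: 0.0
```

```bash
python3 -m jog '[[[1,0,0],[0,0,0]],[[2,0,0],[0,0,0]],[[2,0,0],[0,0,0]],[[2,0,0],[0,0,0]]]'
```

```text
clock: 4.65
position: [541.4, -106.5, 74.6]
eef_rot: [-0.0, 0.147, 0.989, 0.0]
ft_force: [0.5, -0.4, -0.0]
opening: 0.1
finger_force: 0.1
```

```bash
python3 -m jog '[[[1,0,0],[0,0,0]],[[2,0,0],[0,0,0]],[[3,0,0],[0,0,0]],[[3,0,0],[0,0,0]],[[3,0,0],[0,0,0]]]'
python3 - <<'E'
from h import *
a=get_image("top")["img"];b=get_image("scene")["img"]
f=lambda i,x,y,w,h,s:cv2.resize(i[y:y+h,x:x+w],None,fx=s,fy=s,interpolation=cv2.INTER_CUBIC)
cv2.imwrite("pics/c3.png",np.hstack([f(a,295,130,80,80,5),f(b,260,115,80,80,5)])[:,:,::-1])
E
```

```text
clock: 5.15
position: [539.0, -105.9, 74.7]
eef_rot: [0.0, 0.147, 0.989, -0.0]
ft_force: [1.6, -1.7, -1.7]
opening: 0.5
finger_force: 1.0
```

View pics/c3.png

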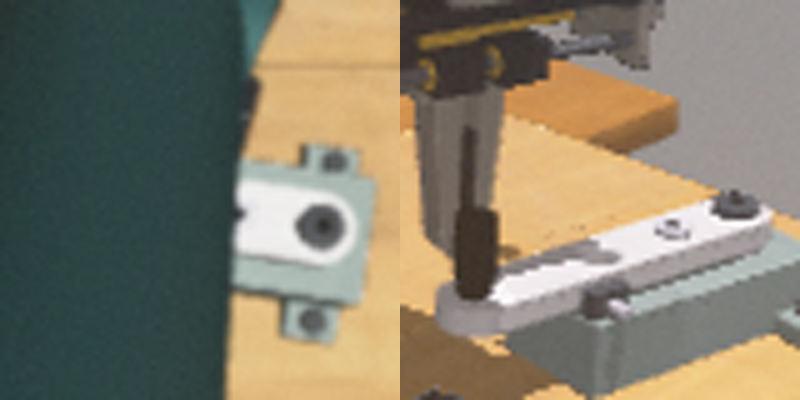

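The arm is at, or within a millimetre or so of, the lug in the scene crop at (605,300). I'll push until the force rises.

```bash
python3 -m jog '[[[1,0,0],[0,0,0]],[[2,0,0],[0,0,0]],[[3,0,0],[0,0,0]],[[3,0,0],[0,0,0]],[[3,0,0],[0,0,0]]]'
```

```text
clock: 5.75
position: [538.8, -105.9, 75.1]
eef_rot: [0.003, 0.147, 0.989, -0.001]
ft_force: [8.7, -2.8, -7.1]
opening: 0.4
finger_force: 4.6
```

It's seated: about 9 N with no further motion. Retreat and check the joint angles.

```bash
python3 -m jog '[[[-35,0,0],[0,0,0]],[[-35,0,0],[0,0,0]],[[-35,0,-50],[0,0,0]],[[-35,0,-100],[0,0,0]],[[-35,0,-140],[0,0,0]],[[-35,0,-140],[0,0,0]],[[-35,0,-140],[0,0,0]]]'
python3 -c "
from h import *
print(np.round(readout.state()['qpos'],2),heading(),to_tool((494,252.5,214)))"
```

```text
clock: 6.45
position: [568.7, -114.5, 215.0]
eef_rot: [0.0, 0.147, 0.989, 0.001]
ft_force: [-0.3, 0.1, -0.8]
opening: 0.5
finger_force: 0.0
[-0.18  0.36  0.41  1.8  -0.17  1.02  1.57] [163.1, 73.1] [178.3 329.4   1.4]
```

```bash
python3 -m jog '[[[178,330,0],[0,0,82]],[[178,330,0],[0,0,82]],[[178,330,0],[0,0,82]],[[178,330,0],[0,0,82]],[[178,330,0],[0,0,82]],[[178,330,0],[0,0,82]],[[178,330,0],[0,0,82]],[[178,330,0],[0,0,82]],[[178,330,30],[0,0,82]],[[178,330,60],[0,0,82]],[[178,330,60],[0,0,82]],[[178,330,60],[0,0,82]]]' 0.6
python3 - <<'E'
from h import *
S=get_image("scene");T=get_image("top")
print(heading(),to_tool((495,253.5,154)),readout.state()["position"],np.round(readout.state()["qpos"],2))
c=ray(S,0,0)[0]
for H in(22,26,30,34):
    P=onz(T,156.6,173.75,H+59);n=c-P;n[2]=0;n/=np.linalg.norm(n)
    P0=lambda z,r:np.round(proj(S,[*(P+n*r)[:2],z]),1)
    print(H,P,"gripbot",P0(H+32,12),"griptop front",P0(H+59,12),"back",P0(H+59,-12),"collarbot",P0(H+27,17))
cr=cv2.resize(S["img"][130:270,100:240],(560,560),interpolation=cv2.INTER_CUBIC)
cv2.imwrite("pics/c4.png",cr[:,:,::-1])
print(S["img"][212:250,155].max(1).tolist())
# closed arm hole (white arm), dark blobs inside
print(blobs(T["img"],310,155,60,40,90,10))
b=T["img"][155:200,300:375];cv2.imwrite("pics/c5.png",cv2.resize(b,None,fx=8,fy=8,interpolation=cv2.INTER_CUBIC)[:,:,::-1])
E
```

```text
clock: 7.65
position: [494.2, 251.5, 153.4]
eef_rot: [0.0, 0.759, 0.651, -0.002]
ft_force: [0.8, 0.2, 0.1]
opening: 55.4
finger_force: 0.0
[81.1, -8.9] [ 1.3 -1.   1.3] [495.74458947 252.09539495 155.3110816 ] [-0.93  0.4   0.5   1.92 -0.25  0.88 -0.46]
22 [495.4003437  255.55984727  81.        ] gripbot [156.7 239.4] griptop front [155.5 227.2] back [154.8 220.6] collarbot [157.1 243. ]
26 [494.86128433 254.42966321  85.        ] gripbot [157.2 237.5] griptop front [156.  225.3] back [155.3 218.6] collarbot [157.6 241.2]
30 [494.32222496 253.29947914  89.        ] gripbot [157.7 235.6] griptop front [156.4 223.4] back [155.8 216.7] collarbot [158.1 239.3]
34 [493.78316558 252.16929507  93.        ] gripbot [158.2 233.7] griptop front [156.9 221.4] back [156.3 214.8] collarbot [158.5 237.4]
[231, 235, 236, 234, 230, 109, 57, 57, 55, 56, 57, 62, 64, 62, 64, 67, 67, 68, 63, 63, 67, 67, 66, 89, 120, 136, 141, 139, 140, 138, 135, 136, 139, 136, 133, 135, 124, 106]
[(321, 168, 5, 5, 16, [323.5, 169.9]), (355, 172, 7, 6, 27, [358.6, 174.2])]
```

View pics/c4.png

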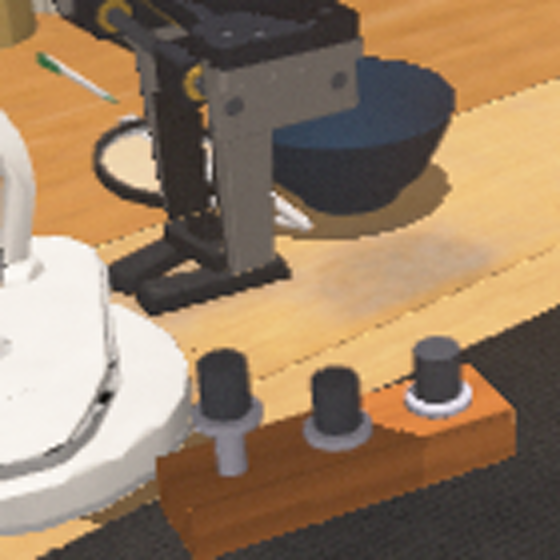

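View pics/c5.png

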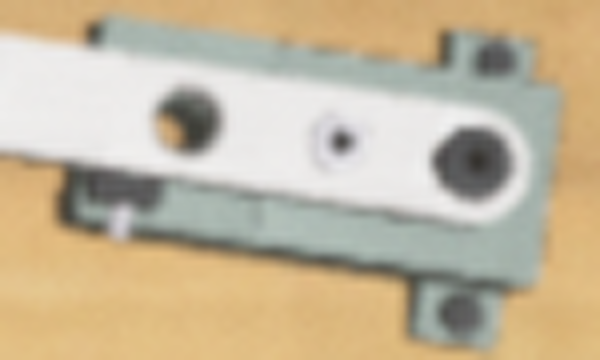

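Pictures: the arm lies against the lug with its hole over the base hole, at top px (322.9,169.6). The open fingers are above the long pin, and the grip rows 217–235 give a stand height of about 30 mm, so the pin is at (494.3,253.3).

```bash
python3 -m jog '[[[1.5,0,40],[0,0,0]],[[1.5,0,65],[0,0,0]],[[1.5,0,78],[0,0,0]],[[1.5,0,88],[0,0,0]],[[1.5,0,88],[0,0,0]],[[1.5,0,88],[0,0,0]],[[1.5,0,88],[0,0,0]]]'
python3 - <<'E'
from h import *
S=get_image("scene");T=get_image("top")
cv2.imwrite("pics/c6.png",cv2.resize(S["img"][160:260,120:230],None,fx=5,fy=5,interpolation=cv2.INTER_CUBIC)[:,:,::-1])
print("armhole",onz(T,322.9,169.6,58),"base",onz(T,321.6,170.6,40),"pivot",onz(T,358.75,174.7,66))
E
```

```text
clock: 8.45
position: [496.4, 254.4, 67.8]
eef_rot: [0.0, 0.76, 0.65, 0.001]
ft_force: [0.6, -0.6, -0.4]
opening: 55.1
finger_force: 0.0
armhole [ 509.77427413 -180.28820987   58.        ] base [ 509.68109549 -180.26106455   40.        ] pivot [ 495.06437927 -273.03740065   66.        ]
```

View pics/c6.png

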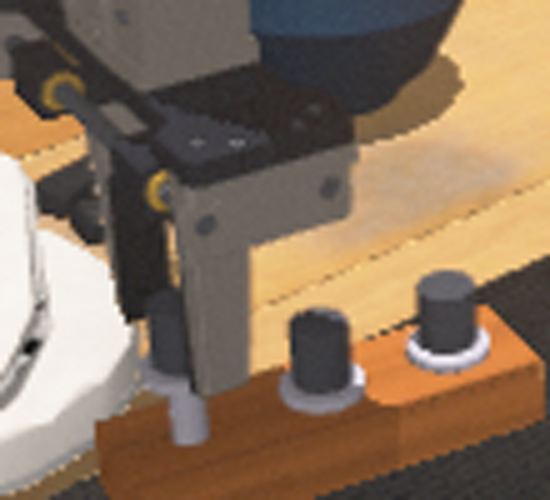

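The fingers bracket the long pin's grip (crop around (165,335)), above the collar. Close.

```bash
python3 -m jog '[[[0,0,0],[0,0,0]],[[0,0,0],[0,0,0]],[[0,0,0],[0,0,0]],[[0,0,0],[0,0,0]],[[0,0,0],[0,0,0]],[[0,0,0],[0,0,0]]]' 0 35
```

```text
clock: 9.15
position: [493.0, 254.7, 67.0]
eef_rot: [-0.002, 0.76, 0.65, -0.002]
ft_force: [-6.4, 1.2, 9.8]
opening: 23.5
finger_force: 35.6
```

```bash
python3 -m jog '[[[0,0,-8],[0,0,0]],[[0,0,-20],[0,0,0]],[[0,0,-35],[0,0,0]],[[0,0,-60],[0,0,0]],[[0,0,-95],[0,0,0]],[[0,0,-130],[0,0,0]],[[0,0,-130],[0,0,0]],[[0,0,-130],[0,0,0]]]'
python3 - <<'E'
from h import *
S=get_image("scene")
cv2.imwrite("pics/c7.png",cv2.resize(S["img"][120:250,100:240],None,fx=4,fy=4,interpolation=cv2.INTER_CUBIC)[:,:,::-1])
print(to_tool((509.7,-180.3,200)),heading())
E
```

```text
clock: 9.95
position: [496.5, 254.0, 198.1]
eef_rot: [0.0, 0.76, 0.65, 0.002]
ft_force: [-0.4, -0.0, -1.9]
opening: 22.8
finger_force: 34.6
[-426.5   81.6   -3.3] [81.0, -9.0]
```

View pics/c7.png

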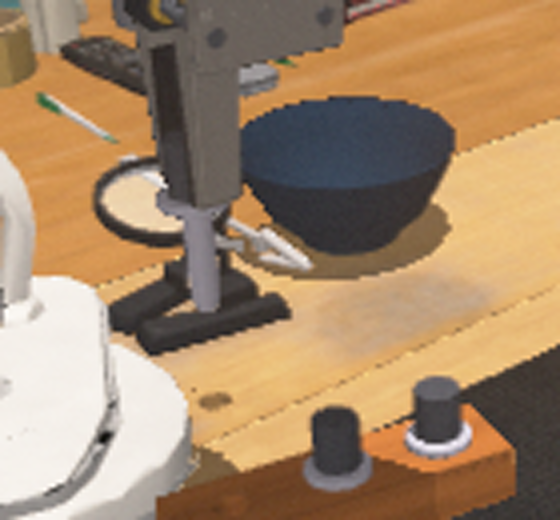

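The pin is held upright, its tip near crop (208,302), and its socket is empty. Carry it over the hole.

```bash
python3 -m jog '[[[-426,82,0],[0,0,0]],[[-426,82,0],[0,0,0]],[[-426,82,0],[0,0,0]],[[-426,82,0],[0,0,0]],[[-426,82,0],[0,0,0]],[[-426,82,0],[0,0,0]],[[-426,82,0],[0,0,0]],[[-426,82,0],[0,0,0]],[[-426,82,0],[0,0,0]],[[-426,82,0],[0,0,0]],[[-426,82,0],[0,0,0]],[[-426,82,0],[0,0,0]]]'
python3 -m jog '[[[0,0,30],[0,0,0]],[[0,0,55],[0,0,0]],[[0,0,55],[0,0,0]],[[0,0,55],[0,0,0]]]'
python3 - <<'E'
from h import *
S=get_image("scene");p=readout.state()["position"];print(p,heading(),to_tool((509.7,-180.3,144)))
print("tip pred",proj(S,[*p[:2],p[2]-61]),"collar bot",proj(S,[*p[:2],p[2]-9]),"hole pred",proj(S,(509.7,-180.3,58)))
cv2.imwrite("pics/c8.png",cv2.resize(S["img"][110:200,250:350],None,fx=6,fy=6,interpolation=cv2.INTER_CUBIC)[:,:,::-1])
E
```

```text
clock: 11.2
position: [509.8, -178.1, 195.6]
eef_rot: [-0.001, 0.76, 0.65, -0.0]
ft_force: [0.2, 1.4, -1.5]
opening: 23.1
finger_force: 34.6
clock: 11.6
position: [510.4, -178.5, 141.7]
eef_rot: [-0.0, 0.76, 0.65, -0.0]
ft_force: [-0.3, -0.0, -1.5]
opening: 23.6
finger_force: 34.6
[ 510.93156179 -179.00506195  142.41157301] [81.1, -8.9] [-1.5 -1.  -1.6]
tip pred [298.71282092 156.85931759] collar bot [299.92396909 137.42862107] hole pred [298.88888823 165.34568228]
```

View pics/c8.png

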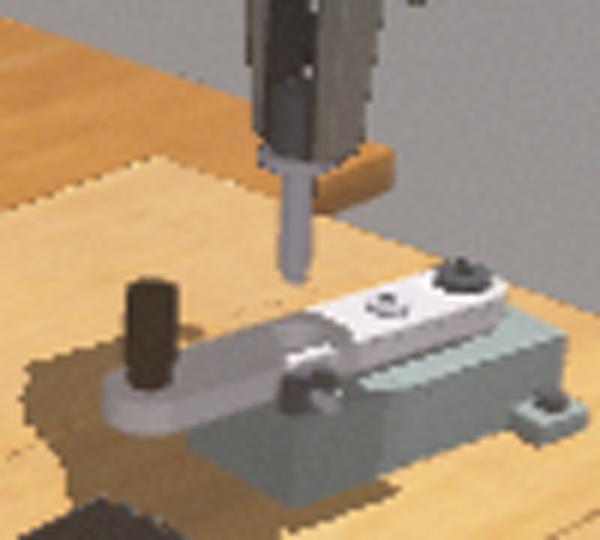

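Tip at px (298.9,155.9) against a predicted (298.7,156.9): the pin is on the tool axis. Go down in steps.

```bash
python3 -m jog '[[[-1.7,-0.6,5],[0,0,0]],[[-1.7,-0.6,12],[0,0,0]],[[-1.7,-0.6,18],[0,0,0]],[[-1.7,-0.6,24],[0,0,0]],[[-1.7,-0.6,29],[0,0,0]],[[-1.7,-0.6,34],[0,0,0]],[[-1.7,-0.6,34],[0,0,0]],[[-1.7,-0.6,34],[0,0,0]]]'
```

```text
clock: 12.45
position: [509.3, -181.3, 107.5]
eef_rot: [-0.0, 0.76, 0.65, -0.0]
ft_force: [0.5, 1.3, -2.2]
opening: 23.4
finger_force: 34.6
```

```bash
python3 -m jog '[[[0,0,4],[0,0,0]],[[0,0,8],[0,0,0]],[[0,0,12],[0,0,0]],[[0,0,16],[0,0,0]],[[0,0,16],[0,0,0]],[[0,0,16],[0,0,0]]]'
```

```text
clock: 13.05
position: [509.3, -181.2, 91.5]
eef_rot: [-0.0, 0.76, 0.65, -0.0]
ft_force: [-0.5, -0.1, -0.8]
opening: 23.7
finger_force: 34.6
```

No contact force so far; the tip is in the base hole. Continue.

```bash
python3 -m jog '[[[0,0,5],[0,0,0]],[[0,0,10],[0,0,0]],[[0,0,15],[0,0,0]],[[0,0,19],[0,0,0]],[[0,0,22],[0,0,0]],[[0,0,22],[0,0,0]],[[0,0,22],[0,0,0]]]'
```

```text
clock: 13.75
position: [509.4, -181.3, 69.6]
eef_rot: [0.0, 0.76, 0.65, -0.0]
ft_force: [-1.0, -0.5, -0.9]
opening: 23.5
finger_force: 34.6
```

```bash
python3 -m jog '[[[0,0,1],[0,0,0]],[[0,0,2],[0,0,0]],[[0,0,3],[0,0,0]],[[0,0,3],[0,0,0]],[[0,0,3],[0,0,0]]]'
```

```text
clock: 14.25
position: [509.4, -181.2, 66.6]
eef_rot: [0.0, 0.76, 0.65, 0.0]
ft_force: [0.2, -0.4, -1.0]
opening: 22.8
finger_force: 34.6
```

```bash
python3 -m jog '[[[0,0,1],[0,0,0]],[[0,0,1.5],[0,0,0]],[[0,0,1.5],[0,0,0]],[[0,0,1.5],[0,0,0]]]'
```

```text
clock: 14.65
position: [509.3, -181.2, 65.1]
eef_rot: [-0.0, 0.76, 0.65, 0.0]
ft_force: [-0.5, 0.6, -0.2]
opening: 23.4
finger_force: 34.6
```

Within about a millimetre of home and still free. Release so the pin drops, retreat up, and check.

```bash
python3 -m jog '[[[0,0,0],[0,0,0]],[[0,0,0],[0,0,0]],[[0,0,0],[0,0,0]],[[0,0,0],[0,0,0]],[[0,0,0],[0,0,0]],[[0,0,-15],[0,0,0]],[[0,0,-40],[0,0,0]],[[0,0,-80],[0,0,0]],[[0,0,-120],[0,0,0]],[[0,0,-120],[0,0,0]]]' 0.6
python3 -m jog '[[[150,0,0],[0,0,0]],[[150,0,0],[0,0,0]],[[150,0,0],[0,0,0]],[[150,0,0],[0,0,0]],[[150,0,0],[0,0,0]]]'
python3 - <<'E'
from h import *
S=get_image("scene")["img"]
T=get_image("top");f=lambda i,x,y,w,h,s:cv2.resize(i[y:y+h,x:x+w],None,fx=s,fy=s,interpolation=cv2.INTER_CUBIC)
cv2.imwrite("pics/c9.png",np.hstack([f(S,250,120,100,75,5),f(T["img"],310,140,60,75,5)])[:,:,::-1])
S=get_image("scene")
c=ray(S,0,0)[0];P=np.array([509.7,-180.3,0]);n=c-P;n[2]=0;n/=np.linalg.norm(n)
for z,r in((58,17),(63,17),(63,12),(90,12),(90,-12)):print(z,r,(proj(S,[*(P+n*r)[:2],z])-[249.5,119.5])*5)
E
```

```text
clock: 15.65
position: [512.5, -182.8, 191.0]
eef_rot: [0.004, 0.76, 0.649, 0.003]
ft_force: [-0.1, 0.2, -0.9]
opening: 54.8
finger_force: 0.0
clock: 16.15
position: [532.6, -31.8, 185.2]
eef_rot: [-0.0, 0.759, 0.651, -0.0]
ft_force: [1.1, -0.8, 0.8]
opening: 55.4
finger_force: 0.0
58 17 [246.04334146 243.50536067]
63 17 [246.61663962 234.42207174]
63 12 [246.88244729 230.21063692]
90 12 [250.00949255 180.66598874]
90 -12 [251.21296769 161.59822748]
```

View pics/c9.png

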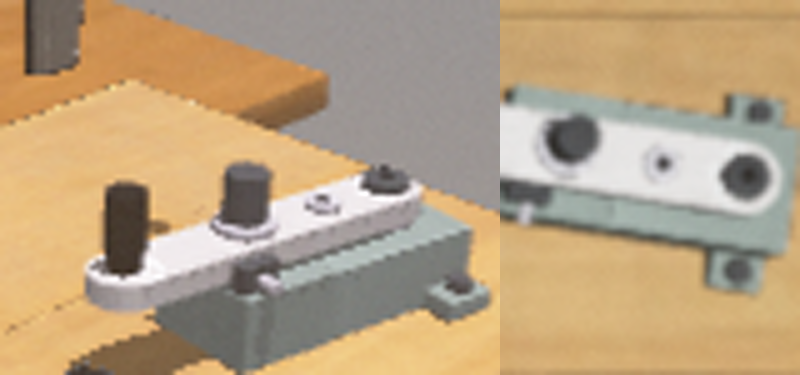

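The pin is upright with its collar flat on the arm (grip top about row 162, collar foot about row 240, both as predicted for fully home). The arm is against the lug and the gripper is clear.

```bash
python3 -c "
from station import ticket
print(ticket.hand_in())"
```

```text
the job is handed in; nothing more can be done
None
```

The jig arm is closed against its stop, and the long pin is down through both holes with its collar on the arm, released, and the gripper clear; I handed the job in at about 16 s, but it returned no verdict.

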